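Seasonings on the display risers

TASK

Set out the four seasonings (the salt shaker, the two equal spice jars and the tall sauce bottle) on the four wooden risers so that all their caps end up level: the bottle on the lowest riser, the two jars on the two middle-height risers (one each, either way round) and the salt shaker on the highest. Stand each one upright in the middle of its riser, never tipping it over on the way, and leave the foil-topped tub and the beige cup where they are.

Things in the scene. Friction and masses are not known exactly. Their poses are not given: they have to be found in the camera images.
- salt_shaker_mid (a point): the shortest seasoning: plain clear salt shaker with a pierced grey dome top, round, 44 mm across up to 66 mm, dome 34 mm across above, 90 mm high, about 0.1 kg. The point is its centre, 45 mm above its base; z is up along it
- pepper_mid (a point): spice jar with a green cap, round, about 45 mm across over its whole height, 106 mm high, about 0.11 kg. The point is its centre, 53 mm above its base; z is up along it
- curry_powder_mid (a point): spice jar with a dark brown cap, round, about 44 mm across over its whole height, 105 mm high, about 0.11 kg. The point is its centre, 52.5 mm above its base; z is up along it
- sauce_bottle_mid (a point): the tallest seasoning: flat-sided sauce bottle with a round green cap, 152 mm high, about 0.14 kg; body at its foot 42 mm (its x) by 64 mm (its y), cap 50 mm across, taking up the top 30 mm. The point is its centre, 76 mm above its base; z is up along it
- stand_low_top (a point): the lowest and widest light wooden display riser, a 105 x 105 mm square top plate on two side walls, 18 mm high, fixed to the table. The point is the centre of the top surface; z up, x and y along the sides of the square
- stand_mid_a_top (a point): one of the two alike middle-height risers: light wooden display riser, a 90 x 90 mm square top plate on two side walls, 64 mm high, fixed to the table. The point is the centre of the top surface; z up, x and y along the sides of the square
- stand_mid_b_top (a point): the other of the two alike middle-height risers: light wooden display riser, a 90 x 90 mm square top plate on two side walls, 64 mm high, fixed to the table. The point is the centre of the top surface; z up, x and y along the sides of the square
- stand_high_top (a point): the highest and narrowest light wooden display riser, a 74 x 74 mm square top plate on two side walls, 80 mm high, fixed to the table. The point is the centre of the top surface; z up, x and y along the sides of the square
- noodle_cup_mid (a point): bystander, not a seasoning: squat round tub with a foil top, 72 mm across, 71 mm high, standing among the seasonings. The point is its centre, half-way up. (Between the seasonings and the risers stands the fixed seasoning station, a long box from x = 0.20 to 0.49 m and y = -0.08 to 0.09 m, whose fixed half-open lid reaches 185 mm above the table along its y = 0.07 edge: carry over or round it and keep a wide gripper body clear of it)
- cup_4_mid (a point): bystander: low beige cup with a handle, 88 x 122 mm, 61 mm high, standing on the robot's side of the risers. The point is 30 mm above its base

How it is judged:
By the outcome, as a careful person would: the job done as asked, in the order asked, and still so for the second after the job is handed in, with the robot touching nothing.
It also fails if it takes over 109 s, if anything falls off the work surface, if the arm or the gripper's body presses on something with over 40 N, if the wrist force passes 120 N, or if a joint passes its speed limit or range.

ROBOT

A 6-joint arm with a two-finger parallel gripper is mounted at the origin on the work surface; the furniture and walls round the work are solid. World frame = base frame: x ahead of the robot, y to its left, z up, the work surface at z = 0. Lengths are in m, angles in rad, forces in N, time in s.
With the tool pointing down it reaches from about 0.3 to 0.775 m from the base axis. Payload 14.6 kg.
Tool frame: the origin (TCP) lies on the centre line of the jaws, within the pads' length; the fingertips stand 17 mm ahead of it and the grasp point (between the pads) lies 2 mm behind it; z points along the fingers, x is the direction in which the jaws open and shut, and the axes are right-handed (so a half turn about z gives the same grasp; the last joint's range is limited). The gripper opens to 94 mm and grips with 3 to 60 N. Pads are 16 mm wide; open, the fingers measure 119 mm over their backs; the gripper's body (75 mm by 177 mm) begins 78 mm behind the grasp point.
Start: joints at [1.077, 0.3, 1.521, -0, 1.321, -0.067], TCP at [0.228, 0.501, 0.222] pointing down, gripper open.
Joint ranges: [-3.03, 3.03], [-0.79, 2.21], [0.23, 2.52], [-1.04, 4.18], [0, 3.07], [-2.55, 2.55]. Speed limits (rad/s): [2.22, 2.22, 2.57, 3.14, 3.14, 3.14].

INTERFACE

Orientations are given as [roll, pitch, yaw] about the fixed x, y, z axes, in that order (R = Rz(yaw) Ry(pitch) Rx(roll)).
In Python, from station import ctrl gives the robot as it stands. The module is installed in compiled form; this text tells all that it offers.
- The arm moves only by the tool drive_tool, never from a script. Its argument "increments" is a list of rows, each a list of 3 entries, a list of its own where there are three numbers: the turn, a rotation vector about the tool's x, y, z in degrees, then the shift along the tool's x, y, z in mm, then the opening, from 0 (shut) to 1 (fully open). In form: [[[ax, ay, az], [dx, dy, dz], hand], ...]. A call has 1 to 20 rows; each row shifts and turns the commanded pose from where the row before left it, along the tool's axes as they then stand; what a row does not reach is not made up. A row lasts 1/8 s, in which the tool goes at most 62.5 mm and 10.7 degrees, less where a joint would pass 70% of its speed; a pose out of reach is approached as far as the arm can. A call with a gripper value outside its range is refused whole. The fingers move at their own pace and stop on an object; "squeeze" is the grip in N (left out, the last holds). Time passes only in rows, so rows that do not move let the fingers close. It gives the time, the measured TCP pose, the force and the opening at its end, in the units of the state.
- ctrl.get_obs(): the state, without advancing time (a new reading comes with each control period).
- ctrl.camera(name): name is "side" or "top" or "wrist"; returns the picture (420x560x3 uint8, red, green, blue); there is no depth.
- ctrl.calibration(name): a dict with "fx", "fy", "cx", "cy" (pixels), "rvec" (rotation vector, rad) and "tvec" (3), from world to camera coordinates, as OpenCV has them. Camera axes: x right, y down, z forward; pixel columns grow to the right and rows downward; lengths in m; the calibration is good to about 2 mm. A picture is of the moment at which its call begins: read the wrist's pose just before it. calibration takes no time and is no camera call; for the wrist camera it gives the pose at the moment of the call.
- ctrl.hand_in(): hands the job in, once; it reports no verdict.
The state is a dict: "time_s": time; "qpos": joint angles; "joint_vel": joint speeds; "tau": joint torques, N m; "ee_pos": TCP position; "eef_rot": TCP orientation; "force": force on the tool from outside, world axes, zero at the start; "moment": the same for the moment, N m; "grip_width": finger opening in m.
Only numpy, scipy, OpenCV 4.12 (cv2) and the standard library are available. Lean on these libraries where they do the work, as an engineer would, in place of code of your own. Each camera call takes 0.05 s, during which the arm holds its last target.

## Working session

There is one attempt and no reset: what is moved stays moved. The work goes in short steps, Python scripts to look and compute and a tool call to move; the robot and the scene stay as the last step left them, time stands still between calls to the robot, and variables do not carry over. Pictures are saved under pics/ and viewed, and the job is handed in when it is done.

Besides the shell and the picture viewer there is one more tool, called as name(argument=value, ...) on one line, values as JSON. drive_tool: Moves the arm, as the interface text tells. Its arguments: {"type":"object","properties":{"increments":{"type":"array"},"squeeze":{"type":"number"}},"required":["increments"]}

```bash
mkdir -p pics; cat > h.py <<'E'
import numpy as np,cv2
from station import ctrl
def snap(cam,fn):
    c=ctrl.calibration(cam); im=ctrl.camera(cam); cv2.imwrite('pics/'+fn,im[:,:,::-1]); return im,c
def pix(c,p):
    K=np.array([[c['fx'],0,c['cx']],[0,c['fy'],c['cy']],[0,0,1.]])
    return cv2.projectPoints(np.array(p,float).reshape(-1,1,3),np.array(c['rvec'],float),np.array(c['tvec'],float),K,None)[0].reshape(-1,2)
def ray(c,u,v,z):
    R=cv2.Rodrigues(np.array(c['rvec'],float))[0];t=np.array(c['tvec'],float).ravel()
    o=-R.T@t; d=R.T@np.array([(u-c['cx'])/c['fx'],(v-c['cy'])/c['fy'],1])
    return o+d*(z-o[2])/d[2]
E
python3 - <<'E'
from h import *
o=ctrl.get_obs(); print({k:np.round(v,3) for k,v in o.items()})
for n in ['top','side','wrist']:
    im,c=snap(n,n+'0.png'); R=cv2.Rodrigues(np.array(c['rvec'],float))[0]; print(n,c,-R.T@np.array(c['tvec']).ravel())
E
```

```text
{'time_s': np.float64(0.0), 'qpos': array([ 1.077,  0.3  ,  1.522,  0.   ,  1.321, -0.067]), 'joint_vel': array([-0.001, -0.   , -0.   , -0.001, -0.   ,  0.001]), 'tau': array([-0.0000e+00, -5.3181e+01, -3.5274e+01,  7.1000e-02,  2.4000e-02,
       -0.0000e+00]), 'ee_pos': array([0.228, 0.5  , 0.222]), 'eef_rot': array([-3.141e+00,  1.000e-03,  1.144e+00]), 'force': array([ 0.353, -0.264, -0.238]), 'moment': array([-0.019,  0.012,  0.034]), 'grip_width': np.float64(0.094)}
top {'fx': 455.683904219318, 'fy': 455.683904219318, 'cx': 280.14156409855906, 'cy': 213.91672530409193, 'rvec': array([ 2.09324149, -2.1525057 ,  0.14787641]), 'tvec': array([0.01230298, 0.42045157, 1.07380987])} [ 0.23780625 -0.02595308  1.12817248]
side {'fx': 474.00169988833494, 'fy': 474.00169988833494, 'cx': 274.7224208244568, 'cy': 206.14078179311548, 'rvec': array([ 2.17495425, -0.51336593,  0.26919834]), 'tvec': array([-0.3809725 ,  0.17219277,  1.27570186])} [-0.08073974 -0.98024157  0.91368112]
wrist {'fx': 319.1238826620004, 'fy': 319.1238826620004, 'cx': 280.0603910085655, 'cy': 208.18171854789492, 'rvec': array([-2.45649298, -1.58216863, -0.20127556]), 'tvec': array([-0.55066327, -0.02548753,  0.39101638])} [0.16105419 0.53169245 0.3848872 ]
```

View pics/top0.png

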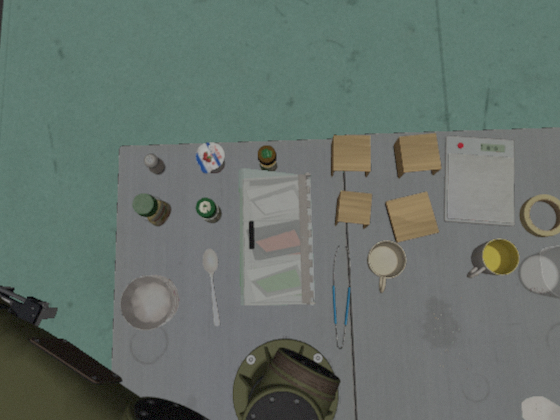

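View pics/side0.png

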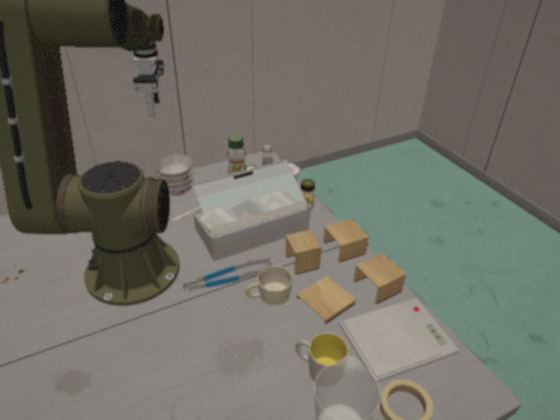

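View pics/wrist0.png

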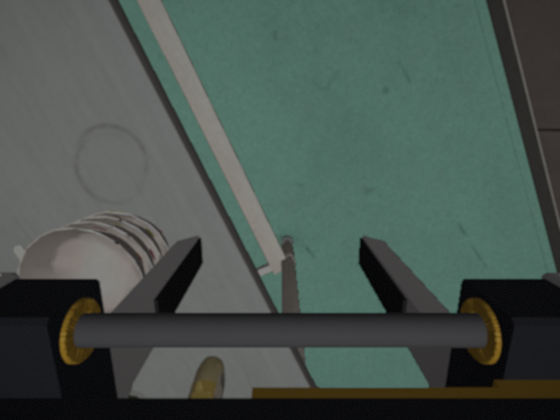

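The top view shows, by pixel position:
- **Seasonings:** salt (152,162), bottle (148,207), green-capped jar (206,209), brown-capped jar (267,157).
- **Tub:** (211,157).
- **Risers:** (352,153), (418,153), (354,208), and the low one at (412,216).

Next I'll enlarge crops.

```bash
python3 - <<'E'
from h import *
im=cv2.imread('pics/top0.png')
def crop(im,x0,y0,w,h,s,fn):
    c=cv2.resize(im[y0:y0+h,x0:x0+w],None,fx=s,fy=s,interpolation=cv2.INTER_CUBIC)
    c=cv2.convertScaleAbs(c,alpha=1.4,beta=10)
    for k in range(0,w,10):
        cv2.line(c,(k*s,0),(k*s,6 if k%50 else 14),(0,0,255),1); 
        if k%20==0: cv2.putText(c,str(x0+k),(k*s,24),0,.4,(0,255,255),1)
    for k in range(0,h,10):
        cv2.line(c,(0,k*s),(8,k*s),(0,0,255),1)
        if k%20==0: cv2.putText(c,str(y0+k),(10,k*s+4),0,.4,(0,255,255),1)
    cv2.imwrite('pics/'+fn,c)
crop(im,120,130,160,110,5,'c1.png')
crop(im,320,120,130,130,4,'c2.png')
s=cv2.imread('pics/side0.png')
crop(s,220,120,110,100,6,'c3.png')
crop(s,270,210,150,115,5,'c4.png')
E
```

```text
(no output)
```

View pics/c1.png

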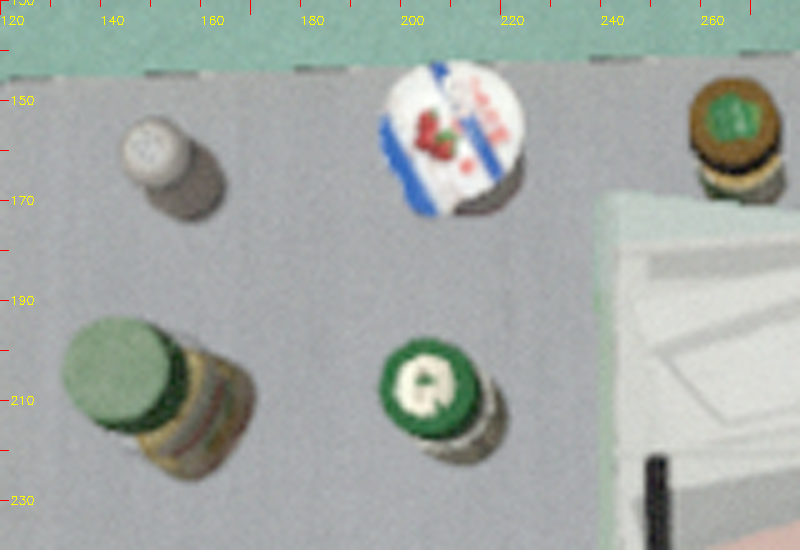

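View pics/c2.png

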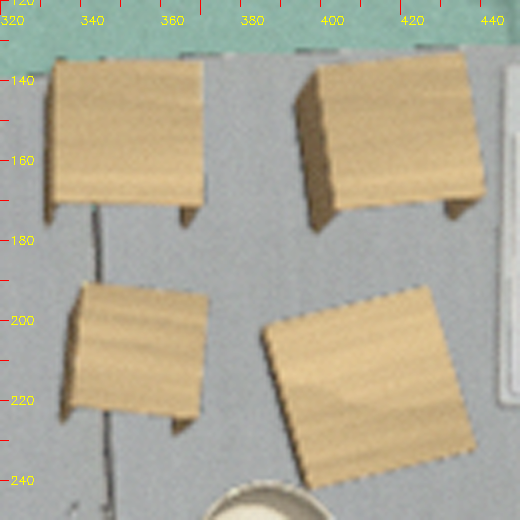

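View pics/c3.png

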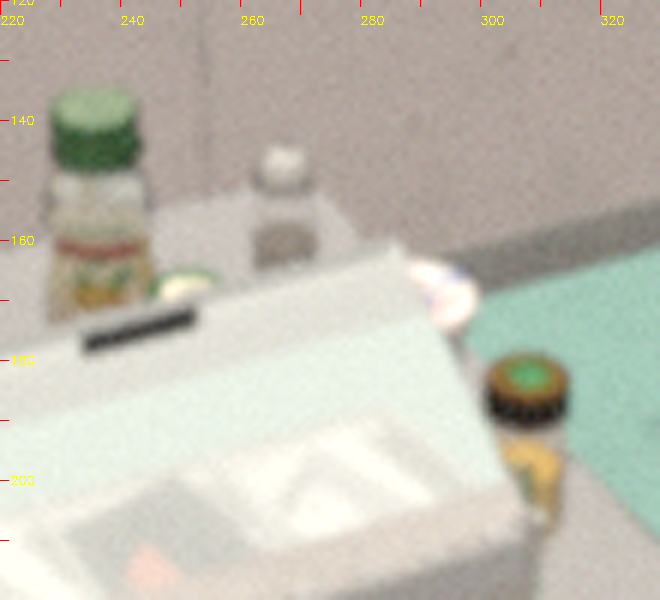

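View pics/c4.png

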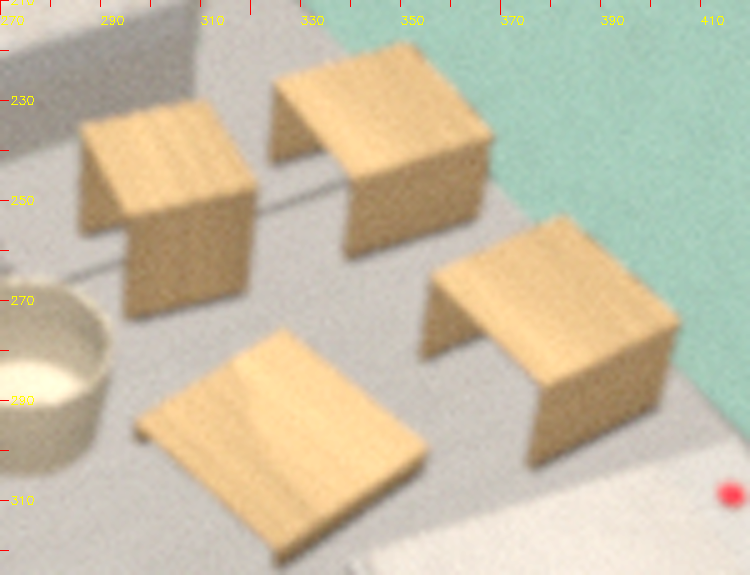

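```bash
python3 - <<'E'
from h import *
c=ctrl.calibration('top'); s=ctrl.calibration('side')
f=lambda X,Y:((X+.5)/5-.5+120,(Y+.5)/5-.5+130)
for n,X,Y,z in [('salt dome',156,150,.08),('bottle',115,368,.152),('green',430,387,.106),('brown',735,120,.105),('tub',455,137,.071)]:
    u,v=f(X,Y); print(n,np.round(ray(c,u,v,z),4))
g=lambda X,Y:((X+.5)/4-.5+320,(Y+.5)/4-.5+120)
for n,P,z in [('midA(left)',[(55,60),(203,60),(204,205),(51,203)],.064),('midB(right)',[(316,68),(463,53),(484,195),(336,210)],.064),('high',[(84,282),(208,296),(199,418),(70,407)],.08),('low',[(263,327),(429,286),(476,449),(311,488)],.018)]:
    Q=np.array([ray(c,*g(*p),z) for p in P]); 
    sd=np.linalg.norm(Q-np.roll(Q,-1,0),axis=1); e=Q[1]-Q[0]+Q[2]-Q[3]
    print(n,np.round(Q.mean(0),4),'sides',np.round(sd*1e3),'yaw of edge',np.degrees(np.arctan2(e[1],e[0])))
# side view cross check
k=lambda X,Y,s,x0,y0:((X+.5)/s-.5+x0,(Y+.5)/s-.5+y0)
print('side bottle',ray(s,*k(95,105,6,220,120),.152),'brown',ray(s,*k(528,374,6,220,120),.105))
for n,P,z in [('high',[(80,127),(205,100),(258,187),(128,216)],.08),('A',[(275,83),(410,43),(492,135),(355,180)],.064),('B',[(432,272),(568,215),(680,323),(545,385)],.064),('low',[(135,420),(283,330),(427,445),(280,550)],.018)]:
    Q=np.array([ray(s,*k(p[0],p[1],5,270,210),z) for p in P]);print('side',n,Q.mean(0).round(4),np.round(np.linalg.norm(Q-np.roll(Q,-1,0),axis=1)*1e3))
E
```

```text
salt dome [0.5546 0.3065 0.08  ]
bottle [0.4341 0.2997 0.152 ]
green [0.43   0.1692 0.106 ]
brown [0.5523 0.0268 0.105 ]
tub [0.5589 0.164  0.071 ]
midA(left) [ 0.5606 -0.1765  0.064 ] sides [89. 91. 91. 90.] yaw of edge -92.35826033825853
midB(right) [ 0.5554 -0.3387  0.064 ] sides [89. 89. 88. 89.] yaw of edge -85.92254532827107
high [ 0.4236 -0.1744  0.08  ] sides [73. 72. 74. 75.] yaw of edge -97.54013659926925
low [ 0.4077 -0.3217  0.018 ] sides [106. 104. 103. 103.] yaw of edge -78.00071606162899
side bottle [0.43222417 0.29865052 0.152     ] brown [0.55142834 0.02799402 0.105     ]
side high [ 0.4215 -0.1759  0.08  ] [73. 74. 72. 74.]
side A [ 0.558  -0.1785  0.064 ] [89. 87. 88. 88.]
side B [ 0.5546 -0.3404  0.064 ] [89. 89. 86. 89.]
side low [ 0.4064 -0.3229  0.018 ] [102. 102. 103. 105.]
```

drive_tool(increments=[[[0,0,9.4],[0,0,0],1],[[0,0,9.4],[0,0,0],1],[[0,0,9.4],[0,0,0],1],[[0,0,9.4],[0,0,0],1],[[0,0,9.4],[0,0,0],1],[[0,0,9.3],[0,0,0],1],[[0,0,9.25],[0,0,0],1],[[0,0,0],[40,40,0],1],[[0,0,0],[40,40,0],1],[[0,0,0],[40,40,0],1],[[0,0,0],[40,40,0],1],[[0,0,0],[45,41,0],1],[[0,0,0],[0,0,0],1],[[0,0,0],[0,0,0],1]])

```text
time_s: 1.9
ee_pos: [0.4323, 0.2998, 0.2222]
eef_rot: [3.141, 0.001, -0.0]
force: [-0.4, 0.6, 0.4]
grip_width: 0.0939
```

```bash
python3 - <<'E'
from h import *
im,c=snap('wrist','w1.png')
print(pix(c,[[.433,.299,.152],[.433,.299,0],[.43,.169,.106],[.5546,.3065,.09]]).round())
E
```

```text
[[282. 226.]
 [281. 189.]
 [278. 336.]
 [409. 199.]]
```

View pics/w1.png

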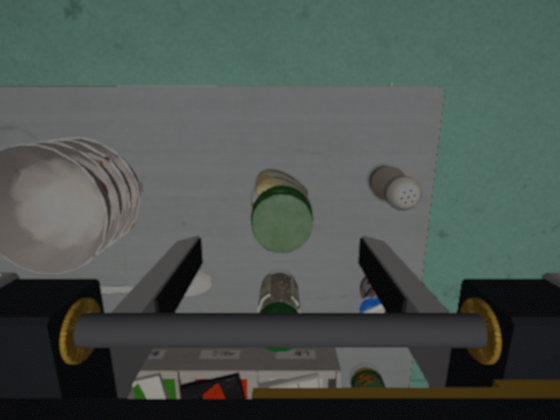

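```bash
cat >> h.py <<'E'
def crop(im,x0,y0,w,h,s,fn):
    c=cv2.resize(im[y0:y0+h,x0:x0+w],None,fx=s,fy=s,interpolation=cv2.INTER_CUBIC)
    c=cv2.convertScaleAbs(c,alpha=1.6,beta=10)
    cv2.imwrite('pics/'+fn,c)
def circ(p,r,z,n=60):
    a=np.linspace(0,2*np.pi,n); return np.c_[p[0]+r*np.cos(a),p[1]+r*np.sin(a),0*a+z]
def draw(im,c,p,col,s):
    q=(pix(c,p)+.5)*s
    cv2.polylines(im,[np.round(q*8).astype(np.int32)],False,col,1,cv2.LINE_AA,3)
E
python3 - <<'E'
from h import *
for cam,fn,(x0,y0,w,h) in [('wrist','w1',(240,150,200,100)),('top','top0',(120,130,160,110)),('side','side0',(220,120,110,100))]:
    c=ctrl.calibration(cam); im=cv2.imread(f'pics/{fn}.png'); s=5
    if cam=='wrist': s=4
    b=cv2.resize(im,None,fx=s,fy=s,interpolation=cv2.INTER_CUBIC); b=cv2.convertScaleAbs(b,alpha=1.4)
    for p,rs in [((.433,.299),[(.025,.152),(.025,.122)]),((.5546,.3065),[(.022,0),(.022,.066),(.017,.08)]),((.43,.169),[(.0225,.106),(.0225,0)]),((.552,.027),[(.022,.105),(.022,0)])]:
        for r,z in rs: draw(b,c,circ(p,r,z),(0,0,255),s)
    cv2.imwrite(f'pics/o_{cam}.png',b[y0*s:(y0+h)*s,x0*s:(x0+w)*s])
E
```

```text
(no output)
```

View pics/o_wrist.png

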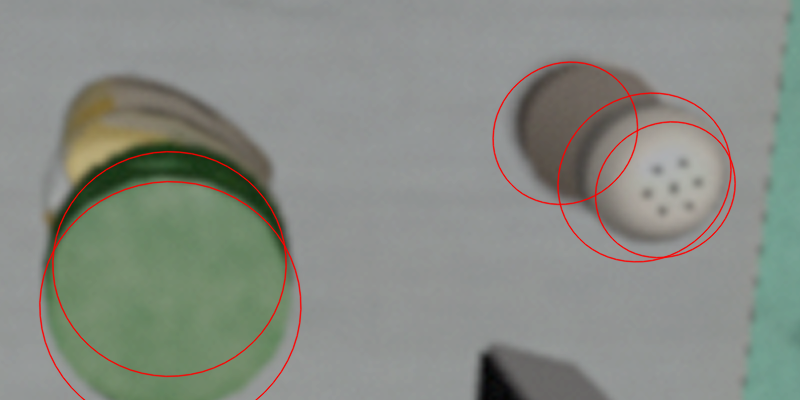

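View pics/o_top.png

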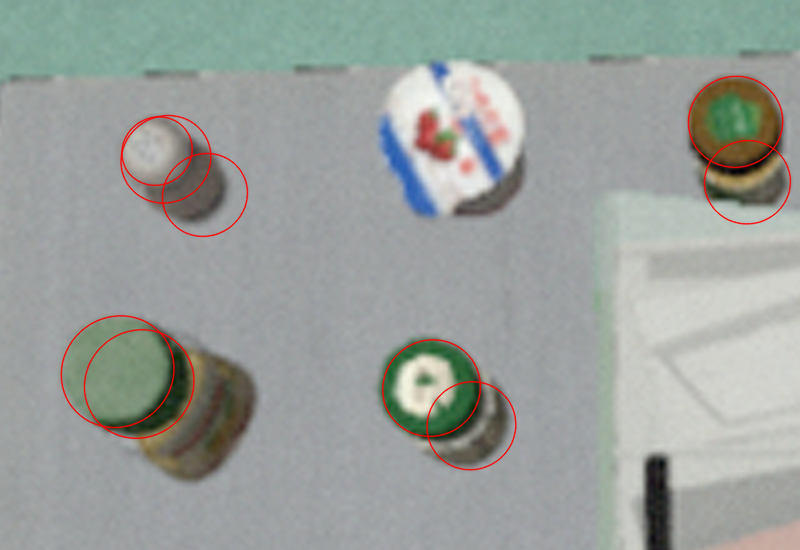

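View pics/o_side.png

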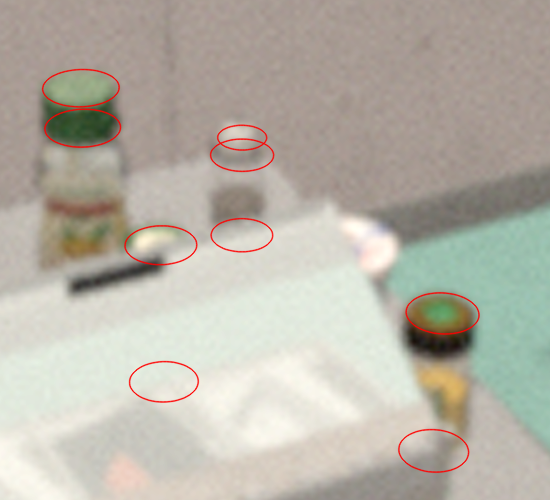

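drive_tool(increments=[[[0,0,0],[0,0,30],1],[[0,0,0],[0,0,30],1],[[0,0,0],[0,0,16],1],[[0,0,0],[0,0,8],1],[[0,0,0],[0,0,0],1],[[0,0,0],[0,0,0],0.2],[[0,0,0],[0,0,0],0.2],[[0,0,0],[0,0,0],0.2],[[0,0,0],[0,0,0],0.2],[[0,0,0],[0,0,0],0.2],[[0,0,0],[0,0,0],0.2],[[0,0,0],[0,0,0],0.2],[[0,0,0],[0,0,0],0.2]], squeeze=25)

```text
time_s: 3.58
ee_pos: [0.4327, 0.2996, 0.1385]
eef_rot: [-3.142, -0.0, -0.0]
force: [0.9, 0.0, 1.0]
grip_width: 0.0498
```

drive_tool(increments=[[[0,0,0],[0,0,-5],0.2],[[0,0,0],[0,0,-15],0.2],[[0,0,0],[0,0,-30],0.2],[[0,0,0],[0,0,-40],0.2],[[0,0,0],[0,0,-40],0.2],[[0,0,0],[0,0,-40],0.2],[[0,0,0],[0,0,-35],0.2],[[0,0,0],[0,0,-20],0.2],[[0,0,0],[0,0,-10],0.2],[[0,0,0],[0,0,0],0.2]])

```text
time_s: 4.82
ee_pos: [0.4326, 0.2996, 0.3738]
eef_rot: [-3.141, -0.001, -0.0]
force: [0.0, -0.6, -0.9]
grip_width: 0.0498
```

```bash
python3 - <<'E'
from h import *
print(ctrl.get_obs()['ee_pos'],ctrl.get_obs()['grip_width'],ctrl.get_obs()['force'])
im,c=snap('wrist','w2.png');im,c=snap('side','s2.png')
a=cv2.imread('pics/w2.png');b=cv2.imread('pics/s2.png');cv2.imwrite('pics/ws2.png',cv2.resize(np.hstack([a,b]),(800,300)))
E
```

```text
[0.43261404 0.29963078 0.37383728] 0.04978217764245544 [ 0.02961511 -0.59519138 -0.93392638]
```

View pics/ws2.png

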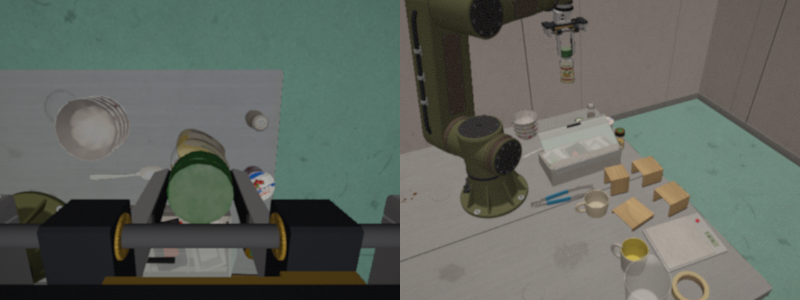

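drive_tool(increments=[[[0,0,0],[0,10,0],0.2],[[0,0,0],[0,25,0],0.2],[[0,0,0],[-2,40,0],0.2],[[0,0,0],[-2,45,0],0.2],[[0,0,0],[-2,45,0],0.2],[[0,0,0],[-2,45,0],0.2],[[0,0,0],[-2,45,0],0.2],[[0,0,0],[-2,45,0],0.2],[[0,0,0],[-2,45,0],0.2],[[0,0,0],[-2,45,0],0.2],[[0,0,0],[-2,45,0],0.2],[[0,0,0],[-2,45,0],0.2],[[0,0,0],[-2,45,0],0.2],[[0,0,0],[-2,45,0],0.2],[[0,0,0],[-1.6,30,0],0.2],[[0,0,0],[0,15,0],0.2],[[0,0,0],[0,6.6,0],0.2],[[0,0,0],[0,0,0],0.2],[[0,0,0],[0,0,0],0.2]])

```text
time_s: 7.3
ee_pos: [0.4072, -0.3212, 0.3737]
eef_rot: [3.141, -0.0, 0.001]
force: [-0.4, -0.2, -1.0]
grip_width: 0.0496
```

drive_tool(increments=[[[0,0,0],[0,0,10],0.2],[[0,0,0],[0,0,25],0.2],[[0,0,0],[0,0,40],0.2],[[0,0,0],[0,0,40],0.2],[[0,0,0],[0,0,40],0.2],[[0,0,0],[0,0,25],0.2],[[0,0,0],[0,0,15],0.2],[[0,0,0],[0,0,8],0.2],[[0,0,0],[0,0,0],0.2]])

```text
time_s: 8.43
ee_pos: [0.4071, -0.322, 0.1706]
eef_rot: [3.141, -0.0, 0.0]
force: [0.8, 0.4, -0.9]
grip_width: 0.0494
```

```bash
python3 - <<'E'
from h import *
im,c=snap('side','s3.png');crop(cv2.imread('pics/s3.png'),250,150,200,150,4,'s3c.png')
im,c=snap('top','t3.png');crop(cv2.imread('pics/t3.png'),320,120,200,150,4,'t3c.png')
E
```

```text
(no output)
```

View pics/s3c.png

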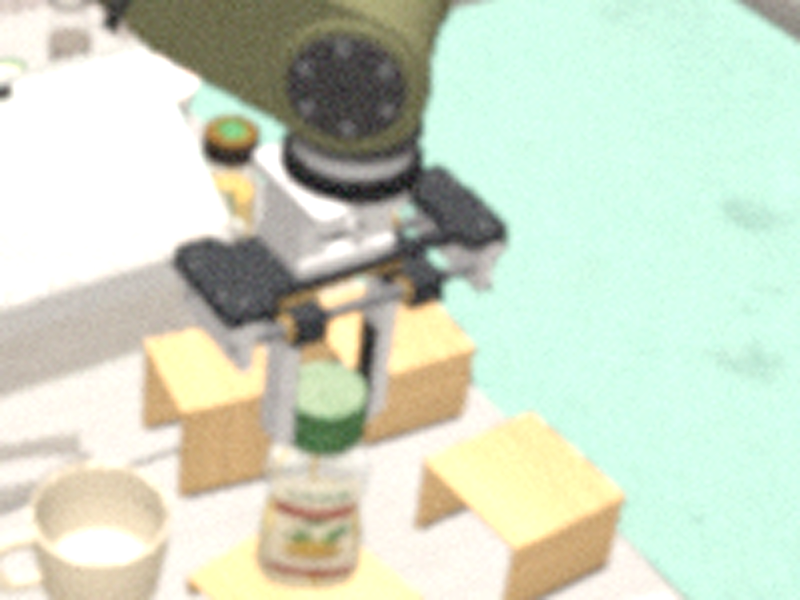

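View pics/t3c.png

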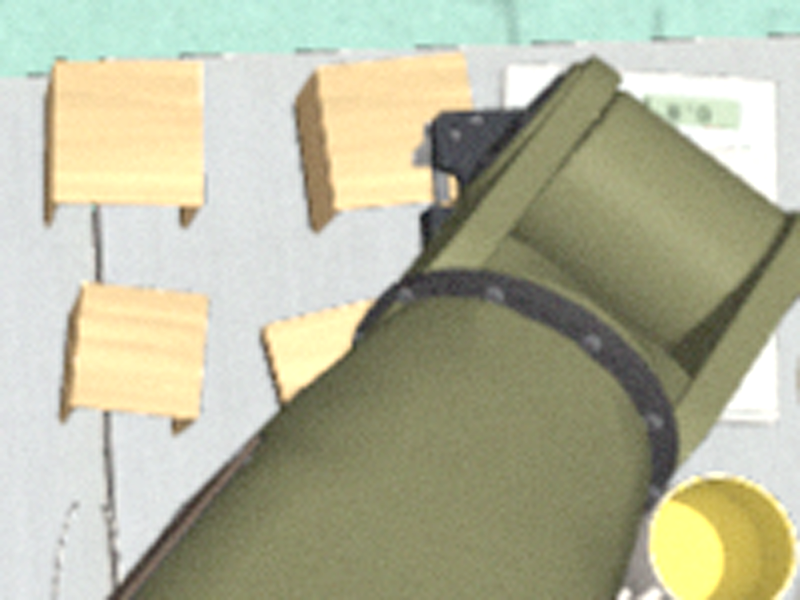

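drive_tool(increments=[[[0,0,0],[0,0,7],0.2],[[0,0,0],[0,0,4],0.2],[[0,0,0],[0,0,2],0.2],[[0,0,0],[0,0,1],0.2],[[0,0,0],[0,0,0],0.2]])

```text
time_s: 9.15
ee_pos: [0.4071, -0.322, 0.1565]
eef_rot: [3.141, -0.0, -0.0]
force: [0.1, -0.2, -2.1]
grip_width: 0.0499
```

drive_tool(increments=[[[0,0,0],[0,0,0.6],0.2],[[0,0,0],[0,0,0],0.2],[[0,0,0],[0,0,0],0.6],[[0,0,0],[0,0,0],0.7],[[0,0,0],[0,0,0],0.8],[[0,0,0],[0,0,0],0.9],[[0,0,0],[0,0,0],0.9],[[0,0,0],[0,0,-10],0.9],[[0,0,0],[0,0,-20],0.9],[[0,0,0],[0,0,-40],0.9],[[0,0,0],[0,0,-50],0.9],[[0,0,0],[0,0,-20],0.9]])

```text
time_s: 10.65
ee_pos: [0.4073, -0.3222, 0.2996]
eef_rot: [3.139, -0.003, 0.0]
force: [-0.5, -0.4, -0.2]
grip_width: 0.0851
```

drive_tool(increments=[[[0,0,0],[0,-10,0],1],[[0,0,0],[2,-30,0],1],[[0,0,0],[2,-50,0],1],[[0,0,0],[2,-50,0],1],[[0,0,0],[3,-50,0],1],[[0,0,0],[3,-50,0],1],[[0,0,0],[3,-50,0],1],[[0,0,0],[3,-50,0],1],[[0,0,0],[3,-50,0],1],[[0,0,0],[1.7,-50,0],1],[[0,0,0],[0,-30,0],1],[[0,0,0],[0,-15,0],1],[[0,0,0],[0,-6.2,20],1],[[0,0,0],[0,0,20],1],[[0,0,0],[0,0,20],1],[[0,0,0],[0,0,15],1],[[0,0,0],[0,0,0],1],[[0,0,0],[0,0,0],1]])

```text
time_s: 12.9
ee_pos: [0.43, 0.1692, 0.2215]
eef_rot: [-3.141, -0.001, -0.0]
force: [0.1, 0.3, 0.4]
grip_width: 0.0939
```

```bash
python3 - <<'E'
from h import *
im,c=snap('wrist','w4.png');s=3
b=cv2.convertScaleAbs(cv2.resize(cv2.imread('pics/w4.png'),None,fx=s,fy=s),alpha=1.4)
for p,rs in [((.43,.169),[(.0225,.106),(.0225,0)]),((.555,.3075),[(.017,.08),(.022,0)]),((.552,.027),[(.022,.105)])]:
    for r,z in rs: draw(b,c,circ(p,r,z),(0,0,255),s)
cv2.imwrite('pics/w4o.png',b[50*s:250*s,200*s:460*s])
im,c=snap('side','s4.png');crop(cv2.imread('pics/s4.png'),250,180,200,150,4,'s4c.png')
E
```

```text
(no output)
```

View pics/w4o.png

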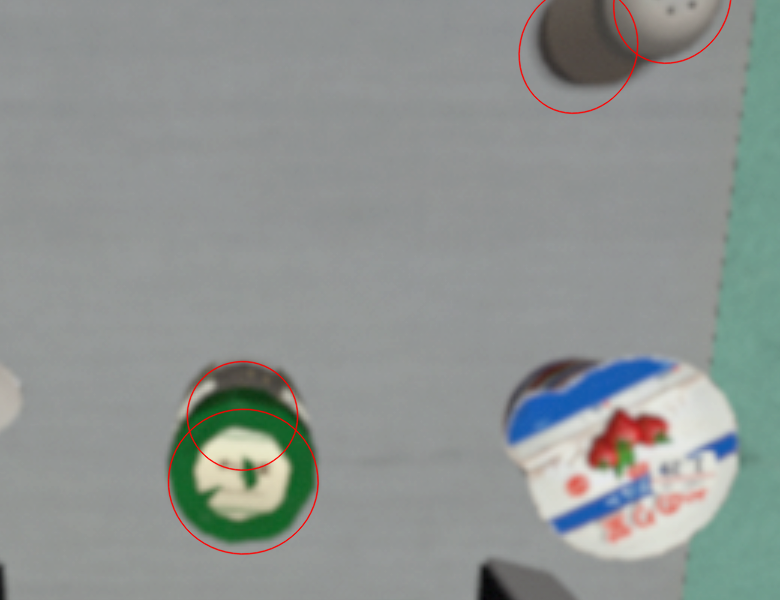

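View pics/s4c.png

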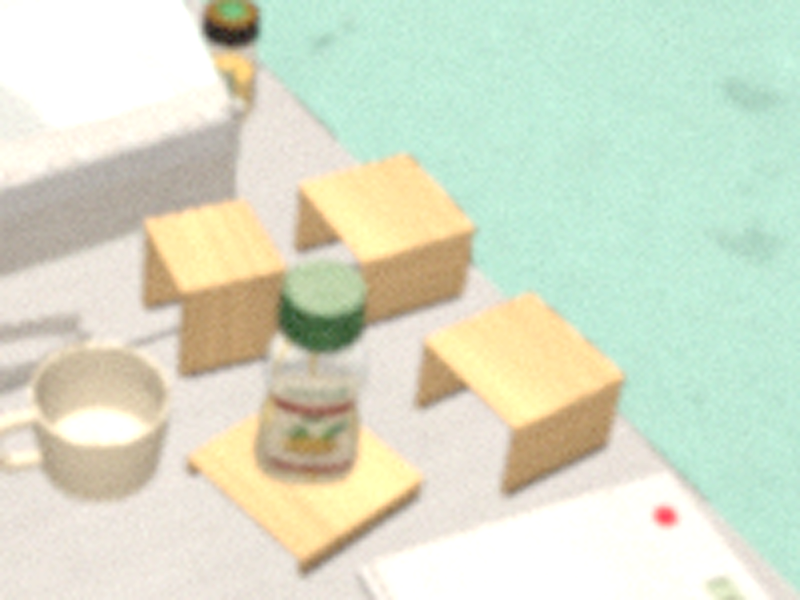

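```bash
python3 - <<'E'
from h import *
s=5
def rect(p,a,b,yaw,z):
    q=np.array([[a,b],[-a,b],[-a,-b],[a,-b],[a,b]])/2; cc,ss=np.cos(yaw),np.sin(yaw)
    q=q@np.array([[cc,ss],[-ss,cc]]); return np.c_[q+np.array(p),np.full(5,z)]
for cam,fn,(x0,y0,w,h) in [('top','t5',(370,170,90,90)),('side','s5',(280,230,110,100))]:
    im,c=snap(cam,fn+'.png')
    b=cv2.convertScaleAbs(cv2.resize(cv2.imread(f'pics/{fn}.png'),None,fx=s,fy=s,interpolation=cv2.INTER_CUBIC),alpha=1.3)
    p=(.407,-.322)
    draw(b,c,rect(p,.105,.105,np.radians(12),.018),(255,0,0),s)
    draw(b,c,circ(p,.025,.17),(0,0,255),s)
    draw(b,c,circ(p,.025,.14),(0,0,255),s)
    draw(b,c,circ(p,.021,.018),(0,255,255),s)
    draw(b,c,circ(p,.032,.018),(0,255,255),s)
    cv2.imwrite(f'pics/{fn}o.png',b[y0*s:(y0+h)*s,x0*s:(x0+w)*s])
E
```

```text
(no output)
```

View pics/t5o.png

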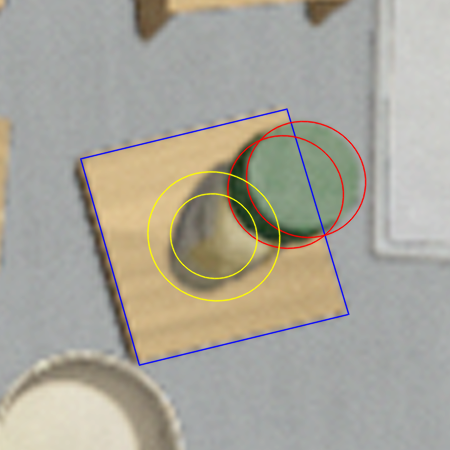

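View pics/s5o.png

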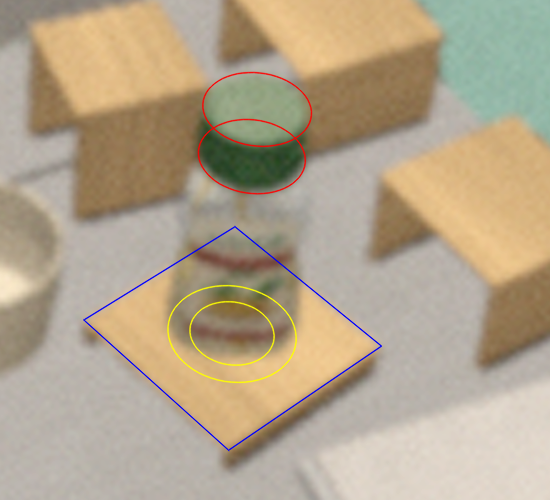

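drive_tool(increments=[[[0,0,0],[0,-1,20],1],[[0,0,0],[0,0,40],1],[[0,0,0],[0,0,40],1],[[0,0,0],[0,0,30],1],[[0,0,0],[0,0,12],1],[[0,0,0],[0,0,4.5],1],[[0,0,0],[0,0,0],1],[[0,0,0],[0,0,0],0.2],[[0,0,0],[0,0,0],0.2],[[0,0,0],[0,0,0],0.2],[[0,0,0],[0,0,0],0.2],[[0,0,0],[0,0,0],0.2],[[0,0,0],[0,0,0],0.2],[[0,0,0],[0,0,0],0.2],[[0,0,0],[0,0,0],0.2]], squeeze=20)

```text
time_s: 14.98
ee_pos: [0.4298, 0.1702, 0.0744]
eef_rot: [-3.142, -0.0, -0.0]
force: [0.0, -0.8, -0.3]
grip_width: 0.0452
```

drive_tool(increments=[[[0,0,0],[0,0,-5],0.2],[[0,0,0],[0,0,-15],0.2],[[0,0,0],[0,0,-30],0.2],[[0,0,0],[0,0,-40],0.2],[[0,0,0],[0,0,-40],0.2],[[0,0,0],[0,0,-40],0.2],[[0,0,0],[0,0,-35],0.2],[[0,0,0],[0,0,-15],0.2],[[0,0,0],[0,0,-6],0.2],[[0,0,0],[0,0,0],0.2]])

```text
time_s: 16.23
ee_pos: [0.4296, 0.1702, 0.2996]
eef_rot: [3.141, 0.001, -0.0]
force: [-0.4, 0.5, -1.3]
grip_width: 0.0451
```

drive_tool(increments=[[[0,0,0],[2,10,0],0.2],[[0,0,0],[5,25,0],0.2],[[0,0,0],[10,40,0],0.2],[[0,0,0],[11,45,0],0.2],[[0,0,0],[11,45,0],0.2],[[0,0,0],[11,45,0],0.2],[[0,0,0],[11,45,0],0.2],[[0,0,0],[11,45,0],0.2],[[0,0,0],[11,45,0],0.2],[[0,0,0],[11,45,0],0.2],[[0,0,0],[11,45,0],0.2],[[0,0,0],[10,35,0],0.2],[[0,0,0],[6,25,0],0.2],[[0,0,0],[4,14.5,0],0.2],[[0,0,0],[0,0,0],0.2],[[0,0,0],[0,0,0],0.2]])

```text
time_s: 18.23
ee_pos: [0.5545, -0.3389, 0.2999]
eef_rot: [-3.141, 0.001, 0.0]
force: [0.0, 0.1, -1.6]
grip_width: 0.0446
```

drive_tool(increments=[[[0,0,0],[0,0,20],0.2],[[0,0,0],[0,0,40],0.2],[[0,0,0],[0,0,40],0.2],[[0,0,0],[0,0,30],0.2],[[0,0,0],[0,0,15],0.2],[[0,0,0],[0,0,8],0.2],[[0,0,0],[0,0,4],0.2],[[0,0,0],[0,0,2],0.2],[[0,0,0],[0,0,1],0.2],[[0,0,0],[0,0,1],0.2],[[0,0,0],[0,0,0],0.2],[[0,0,0],[0,0,0],0.2]])

```text
time_s: 19.73
ee_pos: [0.5548, -0.3393, 0.1394]
eef_rot: [3.141, -0.0, -0.0]
force: [0.2, -0.2, -1.2]
grip_width: 0.0447
```

drive_tool(increments=[[[0,0,0],[0,0,1],0.2],[[0,0,0],[0,0,0.5],0.2],[[0,0,0],[0,0,0],0.2],[[0,0,0],[0,0,0],0.55],[[0,0,0],[0,0,0],0.6],[[0,0,0],[0,0,0],0.75],[[0,0,0],[0,0,0],0.75],[[0,0,0],[0,0,-10],0.75],[[0,0,0],[0,0,-30],0.75],[[0,0,0],[0,0,-50],0.75],[[0,0,0],[0,0,-50],0.75],[[0,0,0],[0,0,-20],0.75],[[0,0,0],[0,0,0],0.75]])

```text
time_s: 21.35
ee_pos: [0.555, -0.3394, 0.2999]
eef_rot: [3.14, -0.003, -0.0]
force: [0.2, 0.4, 0.3]
grip_width: 0.0706
```

drive_tool(increments=[[[0,0,0],[0,-15,0],1],[[0,0,0],[0,-30,0],1],[[0,0,0],[-1,-50,0],1],[[0,0,0],[-1,-50,0],1],[[0,0,0],[-1,-50,0],1],[[0,0,0],[0,-50,0],1],[[0,0,0],[0,-50,0],1],[[0,0,0],[0,-40,0],1],[[0,0,0],[0,-20,0],1],[[0,0,-10],[0,-11.4,0],1],[[0,0,-10],[0,0,0],1],[[0,0,-10],[0,0,0],1],[[0,0,-10],[0,0,0],1],[[0,0,-10],[0,0,0],1],[[0,0,-10],[0,0,0],1],[[0,0,-10],[0,0,0],1],[[0,0,-10],[0,0,0],1],[[0,0,-10],[0,0,0],1],[[0,0,0],[0,0,0],1]])

```text
time_s: 23.72
ee_pos: [0.5515, 0.0269, 0.2972]
eef_rot: [-3.141, 0.0, 1.569]
force: [0.3, 0.0, -1.1]
grip_width: 0.0942
```

```bash
python3 - <<'E'
from h import *
im,c=snap('wrist','w6.png');s=2
b=cv2.convertScaleAbs(cv2.resize(cv2.imread('pics/w6.png'),None,fx=s,fy=s),alpha=1.4)
for p,rs in [((.552,.027),[(.022,.105),(.022,0)]),((.559,-.1775),[(.01,.064)])]:
    for r,z in rs: draw(b,c,circ(p,r,z),(0,0,255),s)
cv2.imwrite('pics/w6o.png',b[0:560,200:960])
s=5
for cam,fn,(x0,y0,w,h) in [('top','t6',(320,120,130,120)),('side','s6',(270,190,150,115))]:
    im,c=snap(cam,fn+'.png')
    b=cv2.convertScaleAbs(cv2.resize(cv2.imread(f'pics/{fn}.png'),None,fx=s,fy=s,interpolation=cv2.INTER_CUBIC),alpha=1.3)
    p=(.555,-.3395)
    draw(b,c,circ(p,.0225,.064),(0,0,255),s); draw(b,c,circ(p,.0225,.17),(0,0,255),s)
    cv2.imwrite(f'pics/{fn}o.png',b[y0*s:(y0+h)*s,x0*s:(x0+w)*s])
E
```

```text
(no output)
```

View pics/w6o.png

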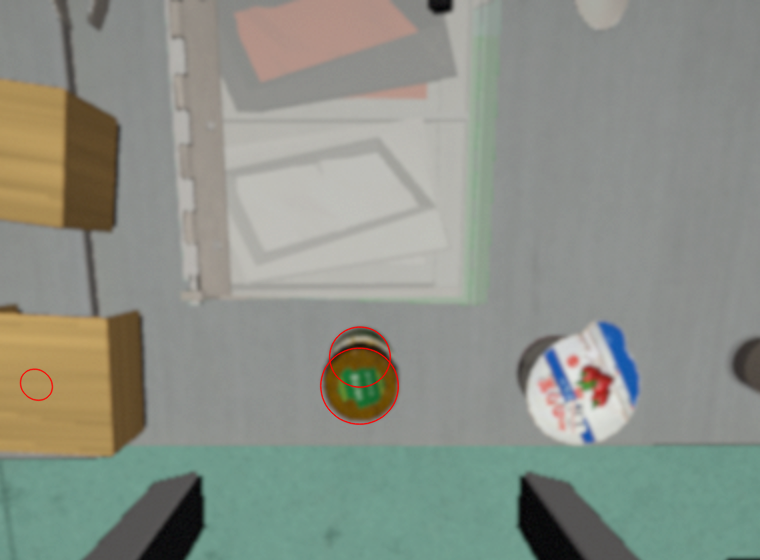

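View pics/t6o.png

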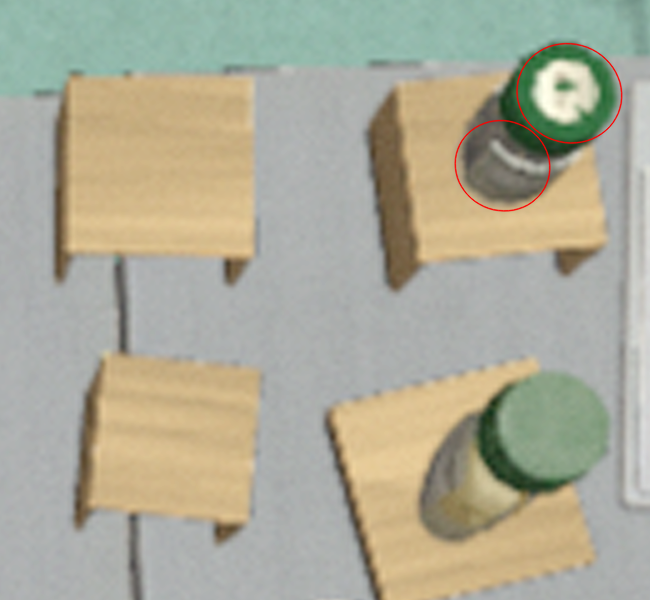

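View pics/s6o.png

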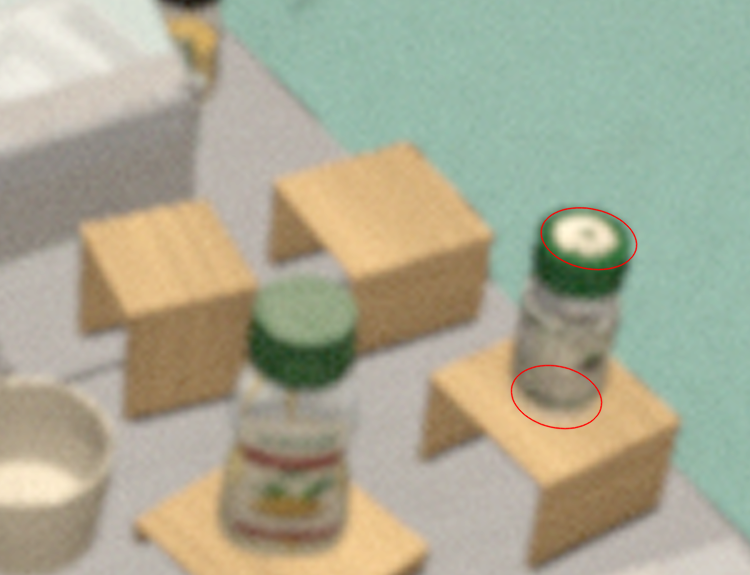

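drive_tool(increments=[[[0,0,0],[0,0,20],1],[[0,0,0],[0,0,40],1],[[0,0,0],[0,0,40],1],[[0,0,0],[0,0,40],1],[[0,0,0],[0,0,40],1],[[0,0,0],[0,0,20],1],[[0,0,0],[0,0,11],1],[[0,0,0],[0,0,0],1],[[0,0,0],[0,0,0],0.2],[[0,0,0],[0,0,0],0.2],[[0,0,0],[0,0,0],0.2],[[0,0,0],[0,0,0],0.2],[[0,0,0],[0,0,0],0.2],[[0,0,0],[0,0,0],0.2],[[0,0,0],[0,0,0],0.2],[[0,0,0],[0,0,0],0.2]])

```text
time_s: 25.88
ee_pos: [0.5518, 0.0272, 0.0869]
eef_rot: [3.142, -0.0, 1.571]
force: [-0.4, 0.2, 0.9]
grip_width: 0.0439
```

drive_tool(increments=[[[0,0,0],[0,0,-5],0.2],[[0,0,0],[0,0,-15],0.2],[[0,0,0],[0,0,-30],0.2],[[0,0,0],[0,0,-40],0.2],[[0,0,0],[0,0,-40],0.2],[[0,0,0],[0,0,-40],0.2],[[0,0,0],[0,0,-30],0.2],[[0,0,0],[-10,0,-13],0.2],[[0,0,0],[-25,1,0],0.2],[[0,0,0],[-40,2,0],0.2],[[0,0,0],[-40,2,0],0.2],[[0,0,0],[-40,2,0],0.2],[[0,0,0],[-25,0.2,0],0.2],[[0,0,0],[-15,0,0],0.2],[[0,0,0],[-9.7,0,0],0.2],[[0,0,0],[0,0,0],0.2],[[0,0,0],[0,0,0],0.2]])

```text
time_s: 28.0
ee_pos: [0.559, -0.1769, 0.2999]
eef_rot: [3.142, -0.0, 1.571]
force: [0.2, -0.8, -1.0]
grip_width: 0.0436
```

drive_tool(increments=[[[0,0,0],[0,0,20],0.2],[[0,0,0],[0,0,40],0.2],[[0,0,0],[0,0,40],0.2],[[0,0,0],[0,0,25],0.2],[[0,0,0],[0,0,12],0.2],[[0,0,0],[0,0,6],0.2],[[0,0,0],[0,0,3],0.2],[[0,0,0],[0,0,2],0.2],[[0,0,0],[0,0,1],0.2],[[0,0,0],[0,0,0.5],0.2],[[0,0,0],[0,0,0],0.2],[[0,0,0],[0,0,0],0.2]])

```text
time_s: 29.5
ee_pos: [0.5591, -0.1777, 0.1508]
eef_rot: [3.141, 0.0, 1.571]
force: [-1.0, -0.2, 4.8]
grip_width: 0.0436
```

Contact is felt, at 4.8 N upward. Releasing.

drive_tool(increments=[[[0,0,0],[0,0,0],0.55],[[0,0,0],[0,0,0],0.6],[[0,0,0],[0,0,0],0.75],[[0,0,0],[0,0,0],0.75],[[0,0,0],[0,0,-10],0.75],[[0,0,0],[0,0,-30],0.75],[[0,0,0],[0,0,-50],0.75],[[0,0,0],[0,0,-40],0.75],[[0,0,0],[0,0,-20],0.75]])

```text
time_s: 30.62
ee_pos: [0.5592, -0.1776, 0.3037]
eef_rot: [3.138, 0.001, 1.571]
force: [0.6, 0.1, -0.3]
grip_width: 0.0704
```

drive_tool(increments=[[[0,0,0],[15,0,0],1],[[0,0,0],[30,0,0],1],[[0,0,0],[50,0,0],1],[[0,0,0],[50,-1,0],1],[[0,0,0],[50,-1,0],1],[[0,0,0],[50,-1,0],1],[[0,0,0],[50,-1,0],1],[[0,0,0],[50,0,0],1],[[0,0,0],[50,0,0],1],[[0,0,0],[40,0,0],1],[[0,0,0],[30,0,10],1],[[0,0,0],[15,0,30],1],[[0,0,0],[5,0,40],1],[[0,0,0],[0,0,20],1],[[0,0,0],[0,0,0],1],[[0,0,0],[0,0,0],1]])

```text
time_s: 32.62
ee_pos: [0.5549, 0.3078, 0.2011]
eef_rot: [3.141, -0.0, 1.571]
force: [1.0, -0.2, 0.5]
grip_width: 0.094
```

```bash
python3 - <<'E'
from h import *
print(ctrl.get_obs()['ee_pos'])
im,c=snap('wrist','w7.png');s=3
b=cv2.convertScaleAbs(cv2.resize(cv2.imread('pics/w7.png'),None,fx=s,fy=s),alpha=1.4)
for p,rs in [((.555,.3075),[(.017,.073),(.022,0),(.022,.066)])]:
    for r,z in rs: draw(b,c,circ(p,r,z),(0,0,255),s)
cv2.imwrite('pics/w7o.png',b[80*s:270*s,160*s:420*s])
s=5
for cam,fn,(x0,y0,w,h) in [('top','t7',(320,120,130,120)),('side','s7',(270,190,150,115))]:
    im,c=snap(cam,fn+'.png')
    b=cv2.convertScaleAbs(cv2.resize(cv2.imread(f'pics/{fn}.png'),None,fx=s,fy=s,interpolation=cv2.INTER_CUBIC),alpha=1.3)
    p=(.559,-.1775)
    draw(b,c,circ(p,.0225,.064),(0,0,255),s); draw(b,c,circ(p,.0225,.169),(0,0,255),s)
    cv2.imwrite(f'pics/{fn}o.png',b[y0*s:(y0+h)*s,x0*s:(x0+w)*s])
E
```

```text
[0.55485928 0.30779698 0.2011436 ]
```

View pics/w7o.png

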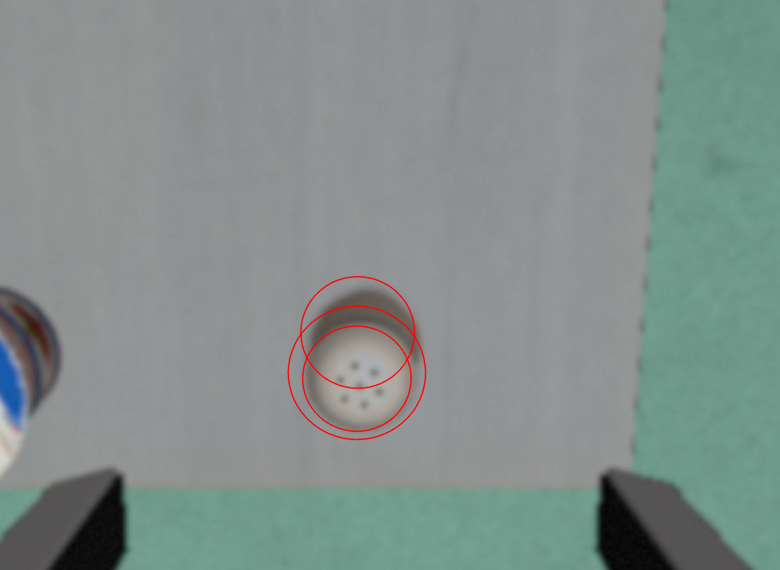

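View pics/t7o.png

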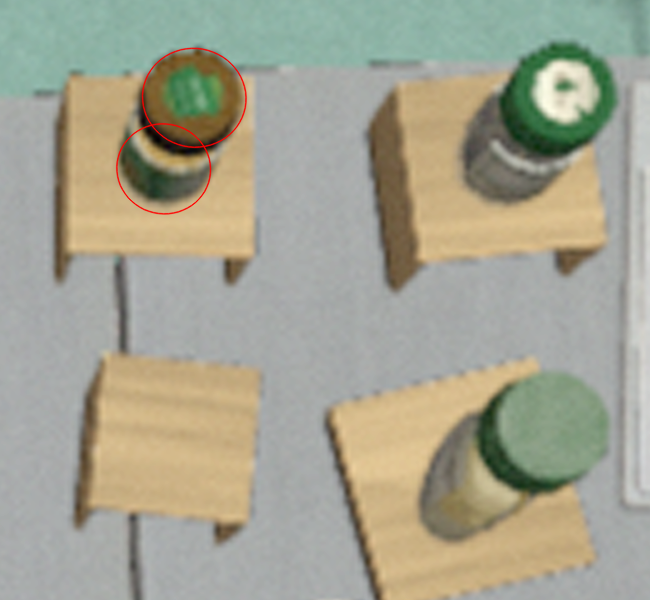

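View pics/s7o.png

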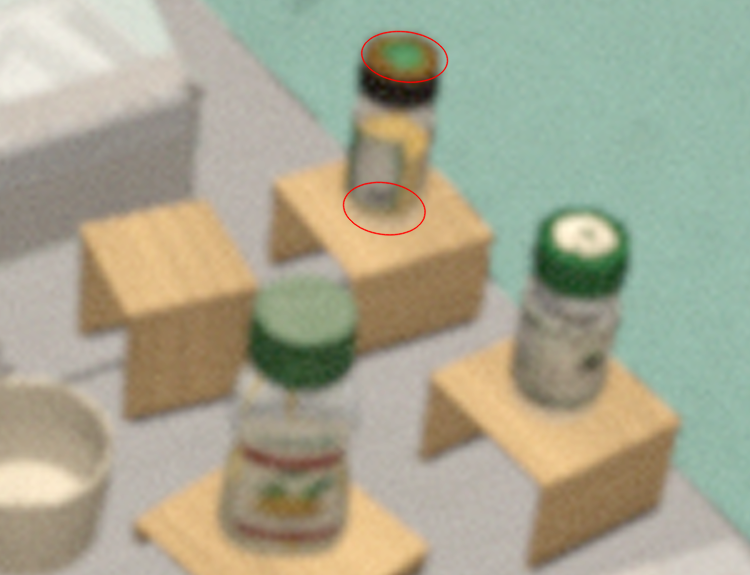

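drive_tool(increments=[[[0,0,0],[0,0,20],1],[[0,0,0],[0,0,40],1],[[0,0,0],[0,0,40],1],[[0,0,0],[0,0,30],1],[[0,0,0],[0,0,15],1],[[0,0,0],[0,0,9],1],[[0,0,0],[0,0,0],1],[[0,0,0],[0,0,0],0.2],[[0,0,0],[0,0,0],0.2],[[0,0,0],[0,0,0],0.2],[[0,0,0],[0,0,0],0.2],[[0,0,0],[0,0,0],0.2],[[0,0,0],[0,0,0],0.2],[[0,0,0],[0,0,0],0.2],[[0,0,0],[0,0,0],0.2]])

```text
time_s: 34.65
ee_pos: [0.555, 0.3075, 0.0464]
eef_rot: [3.141, -0.0, 1.571]
force: [0.3, 1.4, 0.5]
grip_width: 0.0419
```

drive_tool(increments=[[[0,0,0],[0,0,-5],0.2],[[0,0,0],[0,0,-15],0.2],[[0,0,0],[0,0,-30],0.2],[[0,0,0],[0,0,-45],0.2],[[0,0,0],[0,0,-45],0.2],[[0,0,0],[0,0,-45],0.2],[[0,0,0],[0,0,-35],0.2],[[0,0,0],[0,0,-22],0.2],[[0,0,0],[0,0,-12],0.2],[[0,0,0],[0,0,0],0.2]])

```text
time_s: 35.9
ee_pos: [0.555, 0.3075, 0.301]
eef_rot: [3.141, -0.0, 1.571]
force: [1.2, -0.5, -0.2]
grip_width: 0.0412
```

```bash
python3 - <<'E'
from h import *
print(ctrl.get_obs()['ee_pos'],ctrl.get_obs()['grip_width'])
im,c=snap('wrist','w8.png')
E
```

```text
[0.55496779 0.30745077 0.30102411] 0.04122619384349314
```

View pics/w8.png

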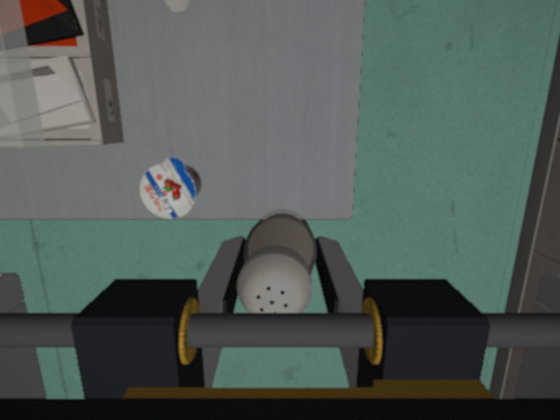

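```bash
python3 - <<'E'
from h import *
c=ctrl.calibration('wrist');s=5
o=ctrl.get_obs();print(o['grip_width'])
im=cv2.imread('pics/w8.png')
b=cv2.convertScaleAbs(cv2.resize(im,None,fx=s,fy=s,interpolation=cv2.INTER_CUBIC),alpha=1.5)
p=o['ee_pos'][:2]; z0=o['ee_pos'][2]-.0464
for r,z in [(.017,.073),(.022,0),(.022,.066)]: draw(b,c,circ(p,r,z+z0),(0,0,255),s)
cv2.imwrite('pics/w8o.png',b[200*s:320*s,210*s:350*s])
im,c=snap('side','s8.png')
s=6;b=cv2.convertScaleAbs(cv2.resize(cv2.imread('pics/s8.png'),None,fx=s,fy=s,interpolation=cv2.INTER_CUBIC),alpha=1.3)
for r,z in [(.017,.073),(.022,0),(.022,.066)]: draw(b,c,circ(p,r,z+z0),(0,0,255),s)
u,v=pix(c,[[*p,z0+.045]])[0].astype(int);print(u,v)
cv2.imwrite('pics/s8o.png',b[max(0,v-50)*s:(v+50)*s,(u-50)*s:(u+50)*s])
E
```

```text
0.041498417000670765
267 87
```

View pics/w8o.png

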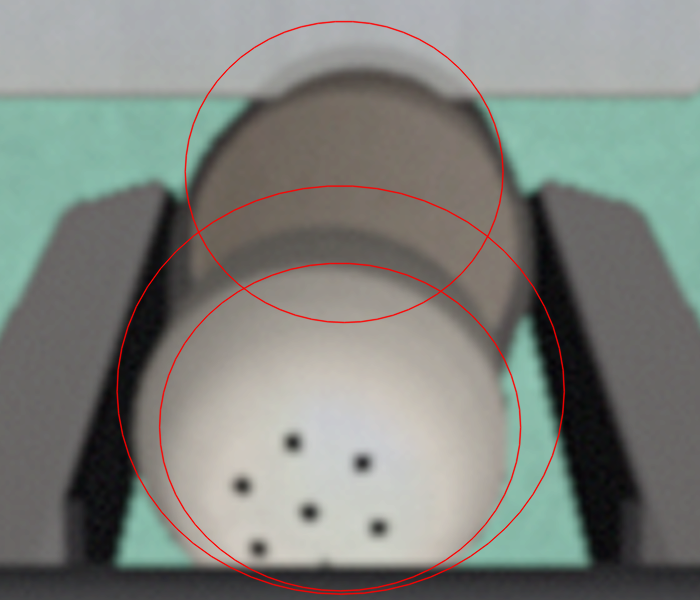

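View pics/s8o.png

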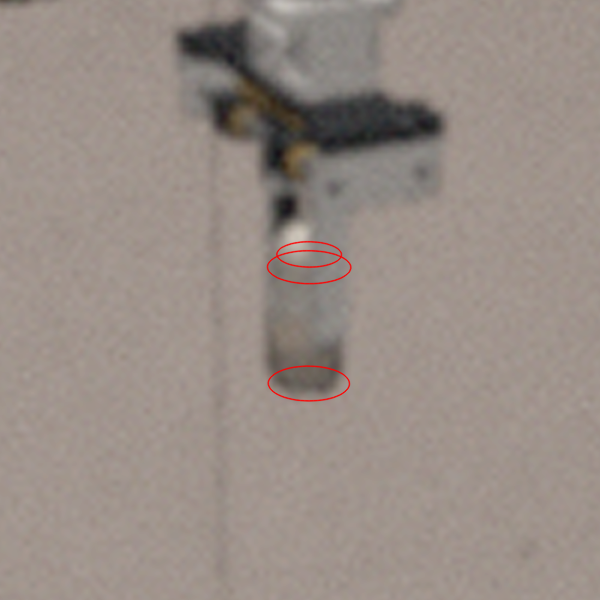

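drive_tool(increments=[[[0,0,0],[-10,-3,0],0.2],[[0,0,0],[-25,-7,0],0.2],[[0,0,0],[-40,-11,0],0.2],[[0,0,0],[-40,-11,0],0.2],[[0,0,0],[-40,-11,0],0.2],[[0,0,0],[-40,-11,0],0.2],[[0,0,0],[-40,-11,0],0.2],[[0,0,0],[-40,-11,0],0.2],[[0,0,0],[-40,-11,0],0.2],[[0,0,0],[-40,-11,0],0.2],[[0,0,0],[-40,-11,0],0.2],[[0,0,0],[-37.5,-10,0],0.2],[[0,0,0],[-25,-7,0],0.2],[[0,0,0],[-15,-4,0],0.2],[[0,0,0],[-10,-2.5,0],0.2],[[0,0,0],[0,0,0],0.2],[[0,0,0],[0,0,0],0.2]])

```text
time_s: 38.12
ee_pos: [0.4226, -0.1745, 0.3003]
eef_rot: [-3.142, -0.0, 1.571]
force: [0.4, 0.6, -0.8]
grip_width: 0.0413
```

drive_tool(increments=[[[0,0,0],[0,0,15],0.2],[[0,0,0],[0,0,35],0.2],[[0,0,0],[0,0,40],0.2],[[0,0,0],[0,0,40],0.2],[[0,0,0],[0,0,20],0.2],[[0,0,0],[0,0,10],0.2],[[0,0,0],[0,0,5],0.2],[[0,0,0],[0,0,0],0.2]])

```text
time_s: 39.12
ee_pos: [0.4226, -0.175, 0.1356]
eef_rot: [3.141, 0.0, 1.571]
force: [1.0, 1.3, -0.8]
grip_width: 0.0416
```

```bash
python3 - <<'E'
from h import *
o=ctrl.get_obs();p=o['ee_pos'][:2]; z0=o['ee_pos'][2]-.0464
for cam in ['side','wrist']:
    im,c=snap(cam,cam+'9.png');s=5
    b=cv2.convertScaleAbs(cv2.resize(cv2.imread(f'pics/{cam}9.png'),None,fx=s,fy=s,interpolation=cv2.INTER_CUBIC),alpha=1.4)
    for r,z in [(.017,.073),(.022,0)]: draw(b,c,circ(p,r,z+z0),(0,0,255),s)
    u,v=pix(c,[[*p,z0+.045]])[0].astype(int)
    cv2.imwrite(f'pics/{cam}9o.png',b[max(0,v-50)*s:(v+50)*s,(u-65)*s:(u+65)*s])
E
```

```text
(no output)
```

View pics/side9o.png

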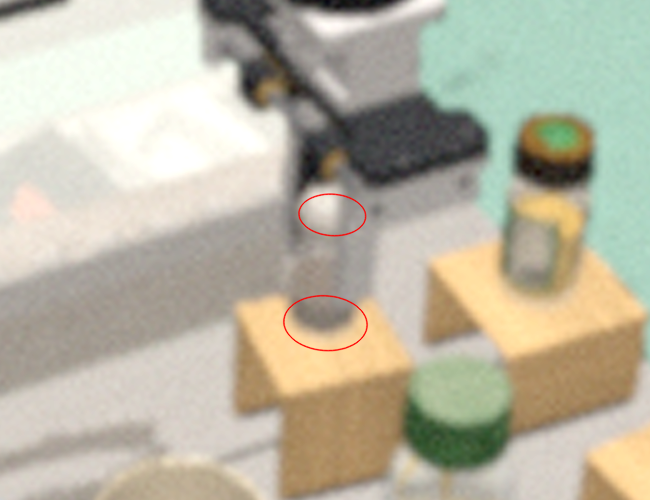

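View pics/wrist9o.png

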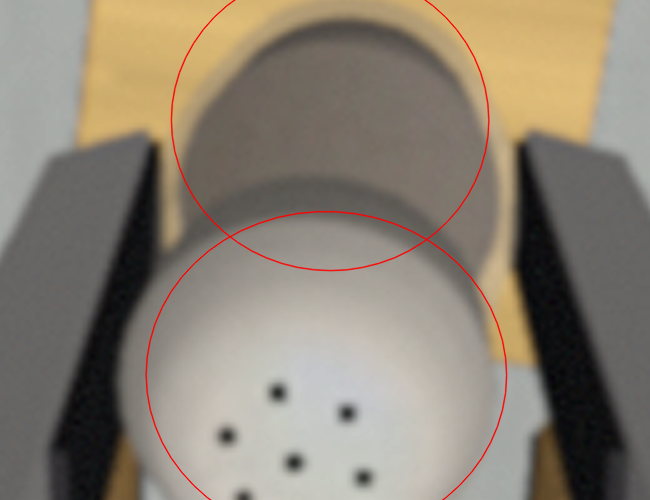

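drive_tool(increments=[[[0,-1,0],[0,0,0],0.2],[[0,-1,0],[0,0,3],0.2],[[0,0,0],[0,0,2],0.2],[[0,0,0],[0,0,2],0.2],[[0,0,0],[0,0,1],0.2],[[0,0,0],[0,0,0.5],0.2],[[0,0,0],[0,0,0],0.2],[[0,0,0],[0,0,0],0.2]])

```text
time_s: 40.22
ee_pos: [0.4224, -0.1753, 0.1269]
eef_rot: [3.142, 0.035, 1.571]
force: [-0.7, -0.1, -0.5]
grip_width: 0.0415
```

drive_tool(increments=[[[0,0,0],[0,0,0.5],0.2],[[0,0,0],[0,0,0.5],0.2],[[0,0,0],[0,0,0],0.2],[[0,0,0],[0,0,0],0.2]])

```text
time_s: 40.72
ee_pos: [0.4226, -0.1754, 0.1261]
eef_rot: [3.141, 0.035, 1.571]
force: [-1.8, 0.2, 5.6]
grip_width: 0.0417
```

drive_tool(increments=[[[0,0,0],[0,0,0],0.5],[[0,0,0],[0,0,0],0.55],[[0,0,0],[0,0,0],0.65],[[0,0,0],[0,0,0],0.75],[[0,0,0],[0,0,0],0.75],[[0,2,0],[0,0,0],0.75],[[0,0,0],[0,0,-10],0.75],[[0,0,0],[0,0,-30],0.75],[[0,0,0],[0,0,-50],0.75],[[0,0,0],[0,0,-40],0.75],[[0,0,0],[0,0,-20],0.75],[[0,0,0],[40,0,-10],0.75],[[0,0,0],[60,0,0],0.75],[[0,0,0],[60,0,0],0.75],[[0,0,0],[60,0,0],0.75],[[0,0,0],[30,0,0],0.75],[[0,0,0],[0,0,0],0.75]])

```text
time_s: 42.85
ee_pos: [0.4222, 0.0761, 0.2865]
eef_rot: [3.141, -0.0, 1.574]
force: [0.5, -0.4, -0.2]
grip_width: 0.07
```

```bash
python3 - <<'E'
from h import *
s=5
for cam,fn,(x0,y0,w,h) in [('top','t10',(320,120,130,120)),('side','s10',(270,190,150,115))]:
    im,c=snap(cam,fn+'.png')
    b=cv2.convertScaleAbs(cv2.resize(cv2.imread(f'pics/{fn}.png'),None,fx=s,fy=s,interpolation=cv2.INTER_CUBIC),alpha=1.3)
    p=(.4225,-.175)
    draw(b,c,circ(p,.022,.08),(0,0,255),s); draw(b,c,circ(p,.017,.153),(0,0,255),s)
    cv2.imwrite(f'pics/{fn}o.png',b[y0*s:(y0+h)*s,x0*s:(x0+w)*s])
E
```

```text
(no output)
```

View pics/t10o.png

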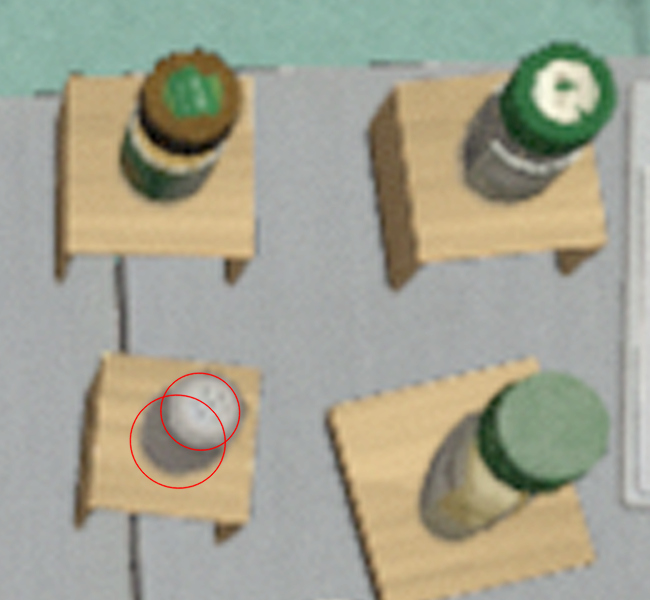

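View pics/s10o.png

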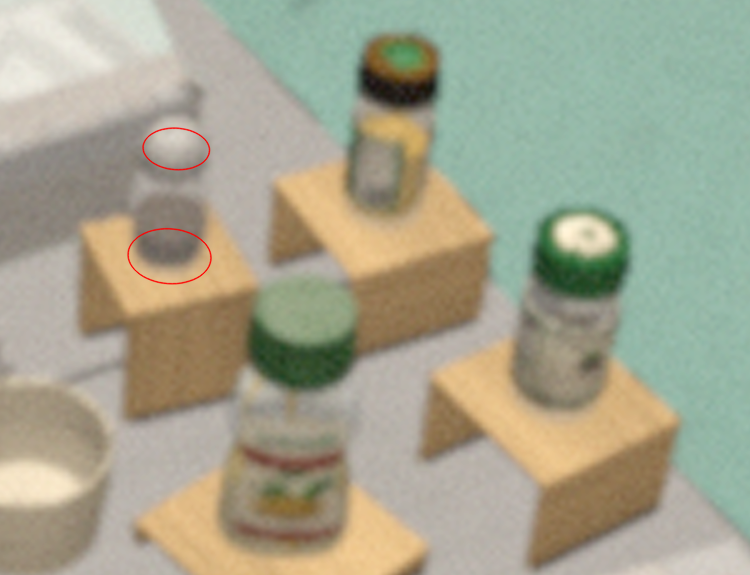

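View pics/t10.png

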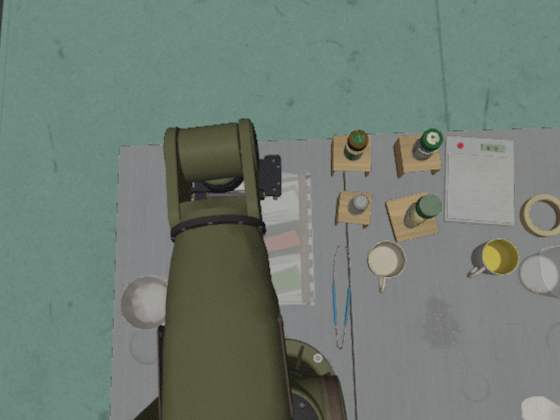

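```bash
python3 - <<'E'
from h import *
o=ctrl.get_obs();print(o['time_s'],o['ee_pos'],o['joint_vel'].max(),o['force'])
print(ctrl.hand_in())
E
```

```text
42.95 [0.42241867 0.07438462 0.28625467] 0.0011520137637921612 [ 0.30436799 -0.60039441  0.51467058]
the job is handed in; nothing more can be done
None
```

All four seasonings are on their risers, and I handed the job in at about 43 s of the 109 s allowed:
- **Bottle:** lowest riser.
- **Green-capped jar (pepper):** middle riser at y ≈ -0.34.
- **Brown-capped jar (curry powder):** middle riser at y ≈ -0.18.
- **Salt shaker:** highest riser.

**Final checks:** The last top and side pictures show each one upright and within about 2–3 mm of its riser's centre. The arm had withdrawn and was touching nothing. Contact forces I read while setting things down stayed under about 6 N.

**Disagreements and gaps:**
- **Salt shaker:** it leaned about 2° in the grip and measured 41–42 mm across instead of 44 mm. I levelled it before letting go, and it then stood straight.
- **Cameras:** the wrist camera disagreed with the fixed cameras by 2–4 mm in y, so I went mainly by the fixed ones.
- **Foil-topped tub:** the arm hid it in the final top picture, so I didn't check it again at the end. It was upright when last seen, during the salt lift, and I saw no sign of touching it, though I did not measure whether it had moved.
- **Beige cup:** it was still in its place in the last pictures.

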